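Hang the condiment shelf on its slotted upright

ROBOT

A 7-joint arm with a two-finger parallel gripper is mounted at the origin on the work surface. World frame = base frame: x ahead of the robot, y to its left, z up, the work surface at z = 0. Lengths are in m, angles in rad, forces in N, time in s.
With the tool pointing down it reaches from about 0.375 to 0.925 m from the base axis. Payload 3.1 kg.
Tool frame: the origin (TCP) lies on the centre line of the jaws, within the pads' length; the fingertips stand 8 mm ahead of it and the grasp point (between the pads) lies 11 mm behind it (tcp_to_tips is the distance from the TCP to the fingertips, in m); x points along the fingers, y is the direction in which the jaws open and shut, and the axes are right-handed (so a half turn about x gives the same grasp; the last joint's range is limited). The gripper opens to 85 mm and grips with 20 to 120 N. Pads are 22 mm wide; open, the fingers measure 114 mm over their backs; the gripper's body (76 mm by 85 mm) begins 54 mm behind the grasp point. The pads swing forward as they close: fully open they stand 13 mm farther back than shut.
Start: joints at [1.226, 0.383, 0.044, 1.598, -0.018, 1.161, -0.05], TCP at [0.159, -0.63, 0.239] pointing down, gripper open.
Joint ranges: [-2.61, 2.61], [-0.41, 2.15], [-1.48, 1.57], [0, 2.5], [-1.57, 4.71], [0.05, 1.97], [-2.85, 2.85]. Speed limits (rad/s): [2.79, 2.79, 3.14, 3.14, 3.14, 3.14, 3.14].

INTERFACE

Orientations are given as a rotation vector (axis times angle).
In Python, from station import move_pose, servo_line, set_joints, set_gripper, sleep, ik, sense, read_camera, Unreachable, hand_in, tcp_to_tips gives the robot as it stands. The module is installed in compiled form; this text tells all that it offers. Calls block until the motion is done:
- move_pose(position, orientation): joint-space move of the TCP to a pose.
- servo_line(position, rotation=None, vel=0.15): straight line of the TCP; rotation=None keeps the orientation; vel is the mean speed in m/s.
- set_joints(angles): joint-space move.
- set_gripper(opening, squeeze=None): finger opening in m; squeeze is the grip in N (None keeps the last); returns when the fingers have stopped.
- sleep(seconds).
- ik(position, orientation): joint angles nearest the present ones, or None.
- sense(): the state.
- read_camera(name): name is "side" or "top"; returns a dict with "image" (400x640x3 uint8, red, green, blue), "range_z" (400x640 float32, m along the optical axis (not along the pixel's ray), 0 where there is no reading), "fx", "fy", "cx", "cy" (pixels), "eye" and "rotation" of the camera in the world. Camera axes: x right, y up, looking along -z (the intrinsics and any distortion apply to the point x, -y, -z); pixel columns grow to the right and rows downward; lengths in m; the calibration is good to about 2 mm. A picture is of the moment at which its call begins.
A pose or a line that the arm cannot do raises Unreachable and nothing moves.
- hand_in(): hands the job in, once; it reports no verdict.
The state is a dict: "time_s": time; "joints": joint angles; "qvel": joint speeds; "tau": joint torques, N m; "tcp_pos": TCP position; "orientation": TCP orientation; "contact_force": force on the tool from outside, world axes, zero at the start; "torque": the same for the moment, N m; "width": finger opening in m.
Only numpy, scipy, OpenCV 4.12 (cv2) and the standard library are available. Lean on these libraries where they do the work, as an engineer would, in place of code of your own. Each camera call takes 0.05 s, during which the arm holds its last target.

TASK

Pick up the small blue shelf bracket by its yellow grip, feel its two steel claws into the top two slots of the upright until its back plate is against the upright, then press it straight down until it is fully home and the orange catch has snapped out over it, and let go. The slotted strip is not always centred in its stand, so search for the slots with light pushes, never forcing the bracket against the upright (stay under 40 N), and leave the shakers, glasses and tumblers standing where they are.

Things in the scene. Friction and masses are not known exactly. Their poses are not given: they have to be found in the camera images.
- grip (a point): Centre of the yellow grip of the loose blue shelf bracket (0.24-0.38 kg), 92.5 above its flat underside. Grip block: 50 along x, 16 thick along y (pinch across this), 45 high; under it a web 6 thick. Axes: z up, x towards back plate and claws. The back plate's rear face is 33 ahead in +x, the ledge (84 wide) ends 67 behind.
- hook (a point): Same bracket and axes: mid-width on the back plate's rear face, at the lower edge of the upper claw's neck; 33 in +x and 13.5 below the grip centre. The upper claw is 6 thick (y), from 18 below to 8 above this point, its neck reaching 24.5 and the toe (6 high, at the foot of its tip) 23.5 out in +x. Between rear face and the hanging tip is an 8 gap for the strip.
- hook_low (a point): Same bracket and axes: the like point of the lower claw, 55 below the upper. This claw is 6 thick, also from 18 below to 8 above its point, and reaches 16.5 out. Both claws enter together, bracket level and square to the strip. Pushes on the claws can tip the bracket some 0.04 rad in the jaws; if tipped, the claws catch on the slot edges when pressed down.
- bracket: Same bracket, origin on its underside, mid-width, in the plane of the back plate's rear face; axes as the grip. It is 84 wide, 100 deep, 115 high without claws, back plate 44 wide and 95 high. It stands upright on the counter at the start. Bracket and stand must never press on each other with more than 40 N.
- stand: Fixed stand with slotted strip; origin on the counter, mid-width, in the plane of the strip's front face; z up, x into the strip (the way the claws go in), y left. Dark base 150 x 130 x 14 high, two dark posts, aluminium strip between them, 40 wide, 5 thick, top edge at 195. Three slots in the strip's middle, 9 wide, 32 high, lower edges at 149, 94, 39.
- dock (a point): Point of the stand (same axes), 149 above its origin: strip's front face, height of the top slot's lower edge, middle of the STAND. The strip is clamped up to 8 left or right of it, not shown by this pose: find it by feel or sight. Claws enter with the hook point 18 to 24 above this, go in until the hook's x here is 0, then down until its z here is 0.
- latch (a joint): Sprung orange catch behind the strip at the top slot, in m: 0 = out (rest), to 0.008 = pushed back. The upper claw's toe pushes it back 0.005 on the way down (8 to 18 N downwards, best with a firm grip so that the bracket cannot tip; its weight alone leaves it stuck 10 mm high); at the bottom it snaps back to 0 over the toe and locks.
- salt: small clear-glass salt shaker, bright steel cap, foot 42 wide, 82 tall; a bystander, to be left alone. Origin at the centre of its underside, z up.
- pepper: small clear-glass pepper shaker, dark steel cap, foot 42 wide, 82 tall; a bystander, to be left alone. Origin at the centre of its underside, z up.
- wine_a: stemmed wine glass, 68 wide, 165 tall; a bystander, to be left alone. Origin at the centre of its underside, z up.
- wine_b: second stemmed wine glass, 68 wide, 165 tall; a bystander, to be left alone. Origin at the centre of its underside, z up.
- tumbler_a: green glass tumbler, 68 wide, 100 tall; a bystander, to be left alone. Origin at the centre of its underside, z up.
- tumbler_b: blue ceramic tumbler, 68 wide, 100 tall; a bystander, to be left alone. Origin at the centre of its underside, z up.
- bin: Small fixed steel counter bin with a black lid, 114 x 114, 178 high; it stands on the side of the counter where the stand does not. Origin at the centre of its underside.

How it is judged:
On the way, in this order (a step that is already met when the one before it is completed fails the run):
1. both claws are through the top two slots, back plate against the strip, the bracket still raised (x of hook in the frame of dock between -0.005 and 0.003 m and y of hook in the frame of dock between -0.015 and 0.015 m and angle between the z axis of hook and the z axis of dock, either way round below 0.08 rad and angle between the x axis of hook and the x axis of dock, either way round below 0.12 rad and z of hook in the frame of dock above 0.008 m), for 0.05 s.
2. the bracket is pressed fully down and the catch has snapped out over it (x of hook in the frame of dock between -0.005 and 0.003 m and y of hook in the frame of dock between -0.015 and 0.015 m and angle between the z axis of hook and the z axis of dock, either way round below 0.08 rad and angle between the x axis of hook and the x axis of dock, either way round below 0.12 rad and z of hook in the frame of dock between -0.003 and 0.003 m and value of joint latch below 0.0015 m), for 0.2 s.
At the end, for the whole second after the job is handed in: The bracket hangs at rest in the top two slots, hook point within 3 mm of the dock in height, -5 to 3 mm in depth, 15 mm sideways, level within 0.08 and square within 0.12 rad; the catch is out (under 1.5 mm); shakers, glasses and tumblers are within 20 mm of their places (all of step 2 and linear speed of bracket below 0.01 m/s and distance of each of salt, pepper, wine_a, wine_b, tumbler_a, tumbler_b from where it was at the start of the episode below 0.02 m); the robot touches nothing.
It fails at once if the bracket and the upright press on each other with more than 40 N (contact force between bracket and stand above 40 N).
It fails at once if a shaker, glass or tumbler is knocked from its place (distance of any of salt, pepper, wine_a, wine_b, tumbler_a, tumbler_b from where it was at the start of the episode above 0.02 m).
It also fails if it takes over 67 s, if anything falls off the work surface, if the arm or the gripper's body presses on something with over 40 N, if the wrist force passes 120 N, or if a joint passes its speed limit or range.

## Working session

There is one attempt and no reset: what is moved stays moved. The work goes in short steps, each a Python script; the robot and the scene stay as the last script left them, time stands still between calls to the robot, and variables do not carry over. Pictures are saved under pics/ and viewed, and the job is handed in when it is done.

```bash
ls; mkdir -p pics
python3 - <<'E'
from station import *
import cv2,numpy as np
for n in("side","top"):
    c=read_camera(n); cv2.imwrite(f"pics/{n}0.png",c["image"][:,:,::-1])
    np.savez(f"{n}0.npz",**c); print(n,c["fx"],c["fy"],c["cx"],c["cy"],c["eye"],c["rotation"],c.keys())
s=sense();print(s,tcp_to_tips)
E
```

```text
pics
side 500.51922354071706 500.51922354071706 313.6840294468536 197.30672926543963 [-0.10956387  1.0009586   1.04408093] [ 0.35732119 -1.14059999 -2.31871857] dict_keys(['image', 'range_z', 'fx', 'fy', 'cx', 'cy', 'eye', 'rotation'])
top 441.2287824330479 441.2287824330479 313.6514225597374 200.15993595874488 [ 0.43919814 -0.01354009  1.15723045] [ 0.0827997  -0.08663746 -1.58002921] dict_keys(['image', 'range_z', 'fx', 'fy', 'cx', 'cy', 'eye', 'rotation'])
{'time_s': 0.1, 'joints': array([ 1.22620623,  0.38378038,  0.04384199,  1.59941086, -0.01791138,
        1.16118908, -0.0498992 ]), 'qvel': array([ 0.0003915 , -0.00202088,  0.00129567, -0.00345048, -0.00027774,
       -0.00014936, -0.00022524]), 'tau': array([ 2.41567366e-03, -4.34728253e+01,  1.02919199e+00, -2.50455701e+01,
        1.08334422e-02,  5.47815958e-03,  2.22431311e-05]), 'tcp_pos': array([ 0.15858761, -0.62950128,  0.23799811]), 'orientation': array([ 2.09073293,  0.26191891, -2.09160074]), 'contact_force': array([ 0.43019152, -0.06586997, -0.11493271]), 'torque': array([ 0.01872795,  0.00155202, -0.05691079]), 'width': 0.08558170475319347} 0.008
```

View pics/side0.png

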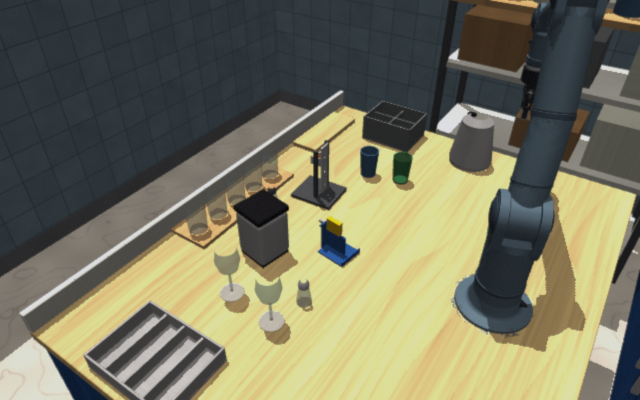

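View pics/top0.png

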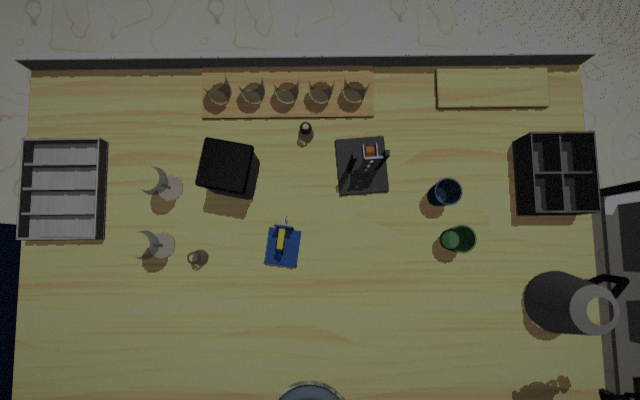

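```bash
cat > h.py <<'E'
import numpy as np,cv2
from scipy.spatial.transform import Rotation as R
def pts(c):
    h,w=c["range_z"].shape; v,u=np.mgrid[:h,:w]; d=c["range_z"]
    P=np.stack([(u-c["cx"])/c["fx"]*d,-(v-c["cy"])/c["fy"]*d,-d],-1)
    return P@R.from_rotvec(c["rotation"]).as_matrix().T+c["eye"]
def proj(c,X):
    q=(np.atleast_2d(X)-c["eye"])@R.from_rotvec(c["rotation"]).as_matrix()
    return np.stack([c["cx"]+c["fx"]*q[:,0]/-q[:,2],c["cy"]-c["fy"]*q[:,1]/-q[:,2]],-1)
def crop(c,x0,x1,y0,y1,k,name):
    im=c["image"][y0:y1,x0:x1,::-1]; im=np.clip(im.astype(float)*1.6,0,255).astype(np.uint8)
    cv2.imwrite(name,cv2.resize(im,None,fx=k,fy=k,interpolation=cv2.INTER_CUBIC))
E
python3 - <<'E'
from h import *
t=np.load("top0.npz"); s=np.load("side0.npz")
crop(t,250,410,120,280,4,"pics/tc.png"); crop(s,280,380,130,280,4,"pics/sc.png")
for n,c in(("top",t),("side",s)):
    P=pts(c); hsv=cv2.cvtColor(c["image"],cv2.COLOR_RGB2HSV).astype(int)
    H,S,V=hsv[...,0],hsv[...,1],hsv[...,2]
    ye=(H>20)&(H<35)&(S>200)&(P[...,2]>.08)&(P[...,2]<.13)
    bl=(H>100)&(H<125)&(S>150)&(P[...,2]>.0)&(P[...,2]<.13)&(P[...,1]>0)
    orr=(H>3)&(H<18)&(S>170)&(P[...,2]>.1)&(P[...,2]<.25)
    bs=(V<90)&(P[...,2]>.007)&(P[...,2]<.02)&(abs(P[...,1]+.12)<.2)&(P[...,0]>.4)
    for k,m in(("ye",ye),("bl",bl),("or",orr),("base",bs)):
        q=P[m]; 
        if len(q)<3: print(n,k,len(q)); continue
        r=cv2.minAreaRect((q[:,:2]*1000).astype(np.float32))
        print(n,k,len(q),q.mean(0).round(4),q.min(0).round(3),q.max(0).round(3),r)
E
```

```text
top ye 2
top bl 957 [0.4409 0.0637 0.0107] [0.393 0.019 0.   ] [0.495 0.111 0.099] ((445.34619140625, 64.8116455078125), (80.54911804199219, 96.18924713134766), 81.84685516357422)
top or 63 [ 0.6469 -0.169   0.1457] [ 0.352 -0.721  0.106] [0.672 0.225 0.174] ((552.6924438476562, -267.0016174316406), (969.65869140625, 178.2078399658203), 76.39080810546875)
top base 3833 [ 0.7395 -0.1003  0.0129] [ 0.401 -0.318  0.007] [0.93  0.079 0.02 ] ((665.4351196289062, -119.39299011230469), (396.39013671875, 528.9475708007812), 89.87310028076172)
side ye 164 [0.4608 0.068  0.1031] [0.439 0.053 0.082] [0.486 0.076 0.121] ((462.2712707519531, 66.20658874511719), (17.955717086791992, 47.11510467529297), 74.58265686035156)
side bl 748 [0.4501 0.0709 0.0238] [0.394 0.025 0.001] [0.499 0.112 0.095] ((447.14788818359375, 65.25505065917969), (82.64806365966797, 102.02598571777344), 81.22254180908203)
side or 4 [ 0.6659 -0.1582  0.1466] [ 0.66  -0.162  0.145] [ 0.67  -0.153  0.149] ((665.06005859375, -157.03060913085938), (3.3061399459838867, 11.546369552612305), 33.885807037353516)
side base 1211 [ 0.9221 -0.1141  0.0145] [ 0.4   -0.32   0.007] [2.154 0.08  0.02 ] ((1276.967529296875, -120.27378845214844), (399.46673583984375, 1753.781005859375), 89.98230743408203)
```

View pics/tc.png

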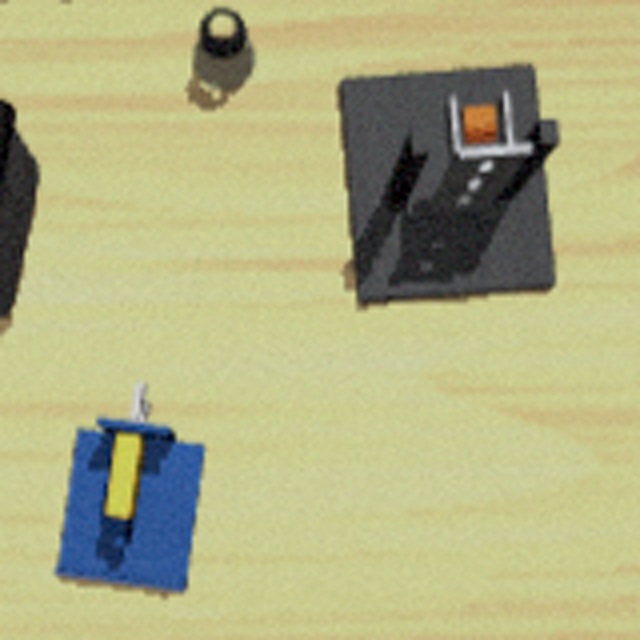

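View pics/sc.png

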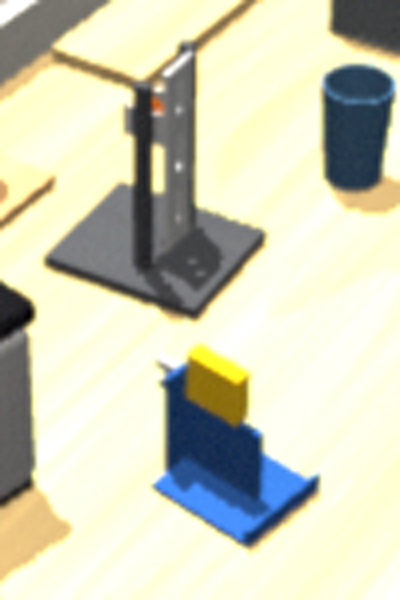

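```bash
cat >> h.py <<'E'
def onplane(c,uv,z):
    uv=np.atleast_2d(uv).astype(float)
    d=np.stack([(uv[:,0]-c["cx"])/c["fx"],-(uv[:,1]-c["cy"])/c["fy"],-np.ones(len(uv))],-1)@R.from_rotvec(c["rotation"]).as_matrix().T
    return c["eye"]+d*((z-c["eye"][2])/d[:,2])[:,None]
E
python3 - <<'E'
from h import *
t=np.load("top0.npz"); s=np.load("side0.npz")
P=pts(t); I=t["image"].astype(int)
def sub(m,x0,x1,y0,y1):
    o=np.zeros(m.shape,np.uint8); o[y0:y1,x0:x1]=m[y0:y1,x0:x1]; return o
def big(m):
    n,l,st,_=cv2.connectedComponentsWithStats(m); k=1+np.argmax(st[1:,4]); return (l==k).astype(np.uint8)
def rect(c,m,z,name):
    cs=max(cv2.findContours(cv2.resize(m,None,fx=8,fy=8,interpolation=cv2.INTER_NEAREST),0,1)[0],key=len)[:,0]
    q=onplane(c,(cs+.5)/8-.5,z)[:,:2]*1000; print(name,m.sum(),cv2.minAreaRect(q.astype(np.float32)))
r,g,b=I[...,0],I[...,1],I[...,2]
ye=sub((r>g*1.05)&(b<g*.45),265,300,215,270); rect(t,big(ye),.115,"yellow top")
bl=sub((b>r*1.3),255,310,215,275); rect(t,big(bl),.005,"blue top")
dk=sub((r<95)&(abs(P[...,2]-.012)<.012),330,395,130,200); rect(t,big(dk),.014,"base")
# tops
m=sub((P[...,2]>.15)&(P[...,2]<.3),330,400,125,190)>0
v,u=np.nonzero(m)
for z0 in np.arange(.15,.26,.01):
    k=(P[v,u,2]>=z0)&(P[v,u,2]<z0+.01); 
    if k.sum(): print(round(z0,2),k.sum(),P[v[k],u[k]].min(0).round(3),P[v[k],u[k]].max(0).round(3),)
Ps=pts(s)
m=sub((Ps[...,2]>.02)&(Ps[...,2]<.3),295,350,135,215)>0
q=Ps[m]; q=q[(q[:,0]<.75)&(q[:,0]>.55)]; print(q[:,2].max()); np.save("q.npy",q)
for z0 in np.arange(.02,.24,.02):
    a=q[(q[:,2]>=z0)&(q[:,2]<z0+.02)]; print(round(z0,2),len(a),a.min(0).round(3),a.max(0).round(3))
crop(s,305,340,140,200,10,"pics/sc2.png");crop(t,345,395,135,185,10,"pics/tc2.png")
E
```

```text
yellow top 21 ((452.55841064453125, 56.45381546020508), (5.991761684417725, 28.423368453979492), 81.64160919189453)
blue top 1066 ((446.6749572753906, 65.06794738769531), (86.02839660644531, 105.91057586669922), 81.55531311035156)
base 2172 ((652.7476806640625, -140.38522338867188), (154.80538940429688, 139.5372314453125), 3.773824691772461)
0.15 73 [ 0.633 -0.182  0.15 ] [ 0.68  -0.103  0.16 ]
0.16 28 [ 0.633 -0.185  0.16 ] [ 0.654 -0.103  0.169]
0.17 26 [ 0.633 -0.181  0.17 ] [ 0.653 -0.104  0.18 ]
0.18 35 [ 0.633 -0.185  0.18 ] [ 0.653 -0.103  0.19 ]
0.19 108 [ 0.633 -0.185  0.19 ] [ 0.654 -0.103  0.199]
0.2 1 [ 0.637 -0.109  0.2  ] [ 0.637 -0.109  0.2  ]
0.19977689444703173
0.02 95 [ 0.576 -0.203  0.02 ] [ 0.727 -0.085  0.04 ]
0.04 65 [ 0.635 -0.187  0.04 ] [ 0.654 -0.099  0.06 ]
0.06 66 [ 0.634 -0.188  0.06 ] [ 0.652 -0.103  0.08 ]
0.08 71 [ 0.633 -0.188  0.08 ] [ 0.653 -0.102  0.1  ]
0.1 65 [ 0.635 -0.187  0.1  ] [ 0.652 -0.1    0.119]
0.12 87 [ 0.633 -0.186  0.12 ] [ 0.684 -0.101  0.14 ]
0.14 113 [ 0.635 -0.187  0.14 ] [ 0.683 -0.101  0.16 ]
0.16 70 [ 0.635 -0.184  0.161] [ 0.652 -0.101  0.18 ]
0.18 86 [ 0.634 -0.187  0.181] [ 0.659 -0.101  0.2  ]Traceback (most recent call last):
  File "<stdin>", line 25, in <module>
    return umr_minimum(a, axis, None, out, keepdims, initial, where)
ValueError: zero-size array to reduction operation minimum which has no identity
```

Run:
```python
from h import *
t=np.load("top0.npz"); s=np.load("side0.npz"); 
crop(s,305,340,140,200,10,"pics/sc2.png");crop(t,345,395,135,185,10,"pics/tc2.png")
yaw=np.radians(3.8); Rz=np.array([[np.cos(yaw),-np.sin(yaw)],[np.sin(yaw),np.cos(yaw)]])
def loc(q): 
    q=q.copy(); q[:,:2]=(q[:,:2]-[.6527,-.1404])@Rz; return q*1000
for c in(t,s):
    P=pts(c).reshape(-1,3); I=c["image"].reshape(-1,3).astype(int)
    L=loc(P); k=(abs(L[:,0])<75)&(abs(L[:,1])<65)&(L[:,2]>100)&(L[:,2]<215)
    if c is t: k&=L[:,2]>175
    else: k&=(L[:,2]>175)|((L[:,2]>100)&(L[:,2]<120))
    o=np.column_stack([L[k],I[k]]); o=o[np.lexsort((o[:,1],(o[:,2]//20)))]
    print(len(o))
    for r in o[:200]: print(*r.astype(int))
```

```text
152
-14 -39 179 14 14 12
-14 -34 179 9 9 10
-4 -33 176 13 9 13
-2 -33 177 22 21 21
-18 0 179 27 28 27
-18 10 175 29 31 29
-15 32 176 13 14 16
-14 35 176 8 5 5
-8 -44 194 76 76 63
-10 -43 193 65 65 56
-13 -43 193 65 66 55
-14 -43 180 83 82 55
-1 -42 192 50 51 53
-8 -42 193 52 53 54
-14 -42 189 34 34 26
-4 -41 196 49 50 50
-6 -41 196 48 48 48
-10 -41 194 45 48 48
-13 -41 194 40 42 41
-14 -41 180 17 18 9
-1 -40 195 47 48 48
-14 -39 191 13 15 13
-8 -39 195 47 52 53
-4 -39 197 50 51 51
-6 -39 198 56 55 56
-11 -39 196 49 49 50
-13 -38 197 46 45 45
-5 -37 193 49 51 51
-1 -37 195 50 50 51
-3 -37 194 50 53 53
-10 -37 192 52 51 51
-14 -37 190 15 10 9
-12 -37 194 44 42 43
-8 -36 197 51 50 50
-14 -36 183 6 5 7
-5 -36 190 47 46 47
-1 -35 194 47 48 48
-4 -35 196 49 51 50
-10 -35 193 35 35 37
-8 -35 194 47 48 46
-12 -35 193 31 34 30
-2 -34 187 15 13 18
-8 -34 184 0 0 0
-15 -34 195 10 7 12
-4 -34 189 0 0 4
-6 -34 188 9 14 15
-12 -34 185 0 0 2
-11 -33 188 17 15 16
-16 -27 193 92 95 96
-18 -27 193 61 61 66
-14 -27 196 101 102 104
-18 -27 181 25 24 28
-13 -25 192 107 110 110
-18 -25 191 66 66 68
-16 -2
[... 4732 characters left out ...]
7 66
-10 4 195 163 161 156
-11 5 181 96 94 87
-16 9 199 144 142 140
-14 11 192 86 82 73
-18 11 193 68 68 66
-14 11 196 93 91 86
0 23 194 96 90 78
-8 27 195 70 68 64
-9 27 188 33 32 30
1 28 193 68 68 69
-2 29 191 41 41 42
-11 30 194 51 49 46
-11 31 187 41 32 27
0 31 198 97 89 79
-7 31 197 71 72 72
-11 31 184 46 31 24
2 32 194 72 68 60
2 32 191 86 80 56
-4 32 182 27 28 28
-8 33 187 24 25 27
-5 33 186 27 27 28
-5 33 198 71 72 72
-9 33 191 26 28 28
1 33 188 118 114 76
-9 33 184 25 26 26
-9 34 196 45 46 47
-2 34 186 45 41 34
-10 35 182 25 24 26
-3 36 191 41 41 32
-3 36 195 41 40 39
-7 36 192 29 29 30
-3 36 180 37 37 35
0 37 187 119 108 73
-8 38 183 25 26 26
-4 38 185 41 39 33
-1 39 185 115 102 74
```

View pics/sc2.png

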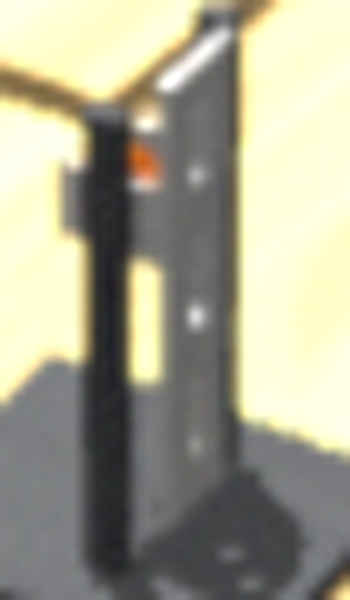

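View pics/tc2.png

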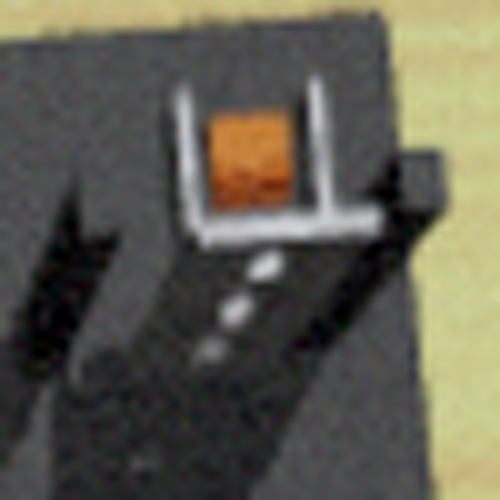

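Run:
```python
from h import *
from station import sense
t=np.load("top0.npz"); s=np.load("side0.npz")
I=t["image"].astype(int); sub=I[225:260,270:295]
hs=cv2.cvtColor(t["image"],cv2.COLOR_RGB2HSV)
m=np.zeros(I.shape[:2],np.uint8); m[225:260,270:295]=((hs[...,1]>160)&(hs[...,0]<35)&(hs[...,0]>18))[225:260,270:295]
n,l,st,ce=cv2.connectedComponentsWithStats(m); k=1+np.argmax(st[1:,4]); print(st[k],ce[k])
v,u=np.nonzero(l==k); q=onplane(t,np.c_[u,v],.115)
c=q.mean(0); ev=np.linalg.svd((q-c)[:,:2])[2][0]; print("grip top",c,np.degrees(np.arctan2(ev[1],ev[0])))
L=(q-c)[:,:2]@ev; N=(q-c)[:,:2]@[-ev[1],ev[0]]; print(L.min(),L.max(),N.min(),N.max(), N.std()*12**.5,L.std()*12**.5)
P=pts(t); print(np.median(P[v,u],0))
# plate: blue pts high
# base edges corners from crop
cor=np.array([[340,80],[533,65],[554,288],[360,303]])/4+[250,120]
print(onplane(t,cor,.014))
# strip top corners
print(onplane(t,np.array([[20,24.5],[38,22.5]])+[345,135],.195))
# bin lid
b=P[(P[...,2]>.165)&(P[...,2]<.19)&(P[...,1]>.05)&(P[...,0]>.4)&(P[...,1]<.3)]; print(b.min(0),b.max(0))
print(R.from_rotvec(sense()["orientation"]).as_matrix().round(3))
```

```text
[282 236   3  13  20] [283.1 242.1]
grip top [0.45347941 0.05621802 0.115     ] 171.11528954532213
-0.014434982343370269 0.01401316413631495 -0.001683044106623242 0.0017058739242596544 0.003573527913087975 0.029642548325484373
[0.45490482 0.05666033 0.11050192]
[[ 0.7222569  -0.075247    0.014     ]
 [ 0.73104712 -0.2032009   0.014     ]
 [ 0.58212936 -0.21275648  0.014     ]
 [ 0.57363359 -0.08588717  0.014     ]]
[[ 0.63263009 -0.13124739  0.195     ]
 [ 0.63671037 -0.17127218  0.195     ]]
[0.56171995 0.1202791  0.16527237] [0.69341941 0.25037164 0.18396327]
[[-0.001  0.244 -0.97 ]
 [ 0.002 -0.97  -0.244]
 [-1.    -0.002  0.   ]]
```

Run:
```python
from h import *
t=np.load("top0.npz"); s=np.load("side0.npz")
c=np.array([[115,433],[141,434],[131,520],[106,515]])/4+[250,120]
q=onplane(t,c,.115);print(q,q.mean(0))
c=np.array([[76,430],[204,443],[186,592],[57,577]])/4+[250,120]
q=onplane(t,c,.004);print(q,q.mean(0))
# side: yellow top face
P=pts(s);I=s["image"]; hs=cv2.cvtColor(I,cv2.COLOR_RGB2HSV)
m=(hs[...,1]>200)&(hs[...,0]>20)&(hs[...,0]<35)&(P[...,2]>.07)&(P[...,2]<.13); m[:210]=0;m[245:]=0;m[:,:320]=0;m[:,350:]=0
q=P[m]; a=np.radians(-8.4); L=(q[:,:2]-[.4628,.0625])@np.array([[np.cos(a),-np.sin(a)],[np.sin(a),np.cos(a)]])
print(np.percentile(L,[0,3,50,97,100],axis=0).round(4)); tp=q[:,2]>.11
print(L[tp].round(3)[:60].tolist())
crop(s,315,360,205,270,9,"pics/sb.png")
```

```text
[[0.48611766 0.06636441 0.115     ]
 [0.48536101 0.0510341  0.115     ]
 [0.43502164 0.05710614 0.115     ]
 [0.43809919 0.07176551 0.115     ]] [0.46114988 0.06156754 0.115     ]
[[0.49334889 0.10032097 0.004     ]
 [0.48396434 0.01684738 0.004     ]
 [0.3879346  0.02924352 0.004     ]
 [0.39846049 0.11262154 0.004     ]] [0.44092708 0.06475835 0.004     ]
[[-0.0248 -0.0075]
 [-0.0231 -0.003 ]
 [-0.0028  0.0058]
 [ 0.0198  0.0094]
 [ 0.0242  0.0112]]
[[0.022, -0.001], [0.017, -0.0], [0.022, 0.003], [0.017, 0.005], [0.013, 0.005], [0.015, -0.003], [0.016, -0.008], [0.018, 0.008], [0.016, 0.005], [0.015, 0.002], [0.011, 0.003], [0.009, -0.0], [0.007, -0.002], [0.005, -0.004], [0.016, 0.01], [0.014, 0.008], [0.014, 0.003], [0.011, 0.003], [0.007, 0.002], [0.004, 0.001], [0.0, 0.002], [-0.001, -0.001], [-0.001, -0.005], [0.011, 0.011], [0.009, 0.009], [0.006, 0.009], [0.005, 0.005], [0.001, 0.006], [-0.001, 0.003], [-0.004, 0.002], [-0.004, -0.003], [-0.006, -0.004], [0.008, 0.006], [0.005, 0.005], [0.0, 0.006], [-0.003, 0.005], [-0.005, 0.004], [-0.005, -0.001], [-0.012, 0.003], [-0.011, -0.003], [-0.015, -0.003], [0.0, 0.006], [-0.004, 0.006], [-0.007, 0.006], [-0.01, 0.005], [-0.013, 0.005], [-0.012, -0.002], [-0.017, 0.0], [-0.018, -0.003], [-0.004, 0.011], [-0.008, 0.007], [-0.014, 0.009], [-0.013, 0.004], [-0.016, 0.003], [-0.018, 0.001], [-0.021, -0.0], [-0.016, 0.007], [-0.019, 0.006], [-0.022, 0.006], [-0.023, 0.003]]
```

View pics/sb.png

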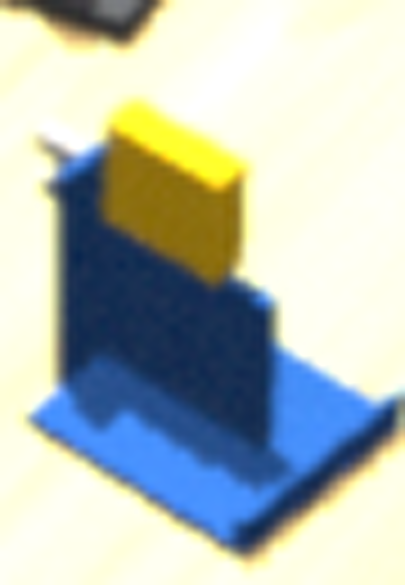

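```bash
cat >> h.py <<'E'
def ori(a):
    x=np.array([0,0,-1.]); y=np.array([np.sin(a),-np.cos(a),0]); return R.from_matrix(np.stack([x,y,np.cross(x,y)],1)).as_rotvec()
E
python3 - <<'E'
from h import *; from station import *
s=sense(); servo_line([.159,-.63,.33],vel=.3)
set_gripper(.05,100) 
g=[.4615,.0622]; a=np.radians(-7.6)
move_pose([*g,.33],ori(a)); print(sense()["time_s"],sense()["joints"].round(2),sense()["tcp_pos"])
servo_line([*g,.13],vel=.2)
c=read_camera("top"); crop(c,240,340,190,290,6,"pics/g1.png"); c=read_camera("side"); crop(c,290,390,150,290,4,"pics/g1s.png")
print(sense()["time_s"],sense()["contact_force"],sense()["width"],sense()["tcp_pos"])
E
```

```text
3.6583 [ 0.73 -0.01 -0.92  1.87 -0.01  1.28 -1.9 ] [0.46182872 0.06111553 0.33001378]
4.9083 [-0.15882021 -0.82556442  0.69317661] 0.050320873506017806 [0.46276177 0.06233335 0.13129659]
```

View pics/g1s.png

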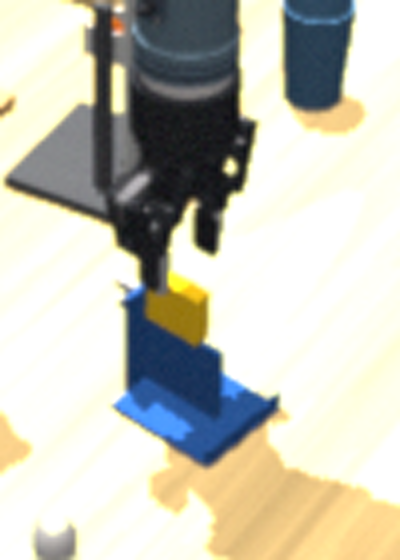

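View pics/g1.png

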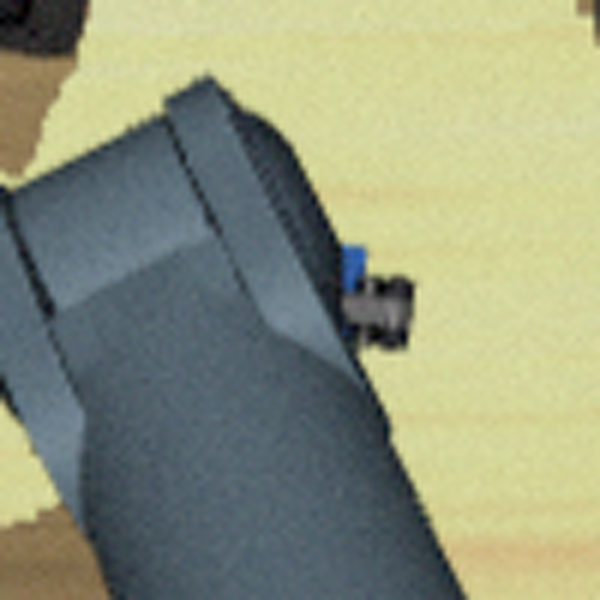

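Run:
```python
from h import *; from station import *
servo_line([.4615,.0622,.0815],vel=.06)
s=sense();print(s["time_s"],s["contact_force"],s["tcp_pos"])
set_gripper(0.0,110)
s=sense();print(s["time_s"],s["contact_force"],s["tcp_pos"],s["width"])
servo_line([s["tcp_pos"][0],s["tcp_pos"][1],s["tcp_pos"][2]+.05],vel=.08); sleep(.2)
s=sense();print(s["time_s"],s["contact_force"],s["torque"],s["tcp_pos"],s["width"])
c=read_camera("side"); crop(c,290,390,150,290,4,"pics/g2s.png");np.savez("s2.npz",**c)
```

```text
5.8667 [ 0.23005385 -0.21544732  0.15683184] [0.46182816 0.06238219 0.08171236]
6.275 [1.08534771e-03 6.75330069e-01 4.14821746e+00] [0.46194915 0.06233775 0.08197187] 0.01483714066612445
7.2583 [ 0.05005116 -0.59950826 -2.17368707] [0.03748889 0.00034459 0.00543449] [0.46137128 0.06227042 0.13137195] 0.014879473240085775
```

View pics/g2s.png

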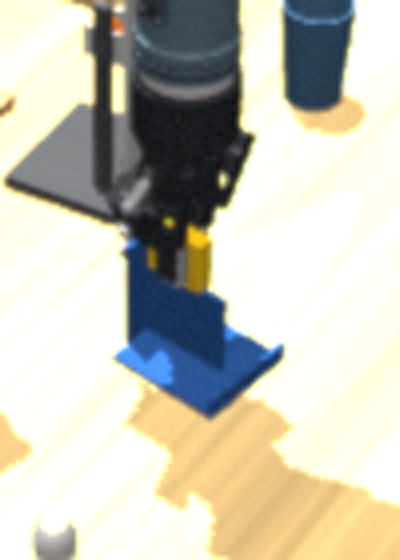

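```bash
cat >> h.py <<'E'
YAW=np.radians(3.9); UX=np.array([np.cos(YAW),np.sin(YAW),0]); UY=np.array([-np.sin(YAW),np.cos(YAW),0])
S=np.array([.6347,-.1505,0]); Z0=.173
def tcp(hx,hy,dz=0.): return S+UX*(hx-.033)+UY*hy+[0,0,Z0+dz]
def loc(p): d=np.array(p)-S; return np.array([d@UX+.033,d@UY,p[2]-Z0])
def fl(f): return np.array([f@UX,f@UY,f[2]])
E
python3 - <<'E'
from h import *; from station import *
servo_line([.46,.06,.2],vel=.2)
servo_line(tcp(-.06,0,.0),ori(YAW),vel=.2); sleep(.3)
s=sense();print(s["time_s"],fl(s["contact_force"]),s["torque"],loc(s["tcp_pos"])*1e3,s["width"],s["joints"].round(2))
print(np.degrees(R.from_rotvec(s["orientation"]).as_matrix()).round(3))
c=read_camera("side"); crop(c,280,380,130,250,6,"pics/h1s.png");np.savez("s3.npz",**c)
c=read_camera("top"); crop(c,320,410,120,220,6,"pics/h1t.png");np.savez("t3.npz",**c)
E
```

```text
9.4167 [ 0.26086429 -0.53294895 -2.45583663] [ 0.01215814  0.02838601 -0.06494198] [-59.94140025   0.66538429   0.2611535 ] 0.014865796395193859 [ 0.87  0.4  -0.79  1.84  0.33  1.04 -1.56]
[[ 1.5000e-02  3.9640e+00 -5.7158e+01]
 [-1.7000e-02 -5.7158e+01 -3.9640e+00]
 [-5.7296e+01  1.8000e-02 -1.3000e-02]]
```

View pics/h1s.png

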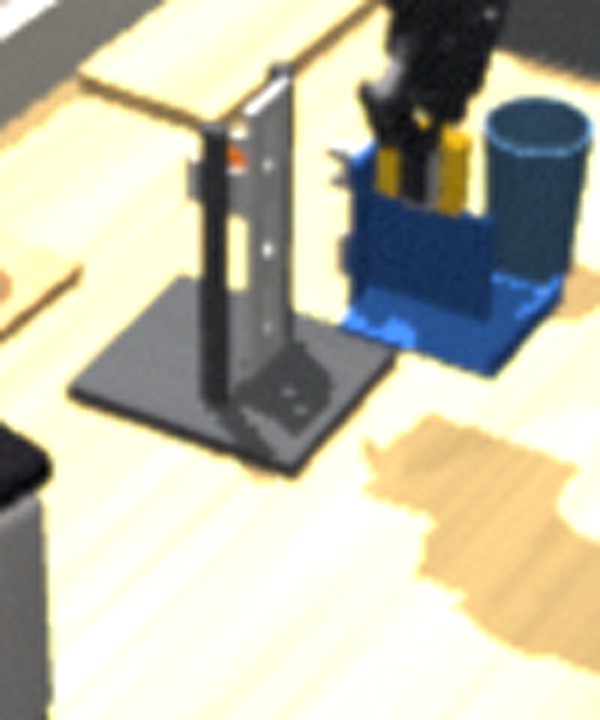

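View pics/h1t.png

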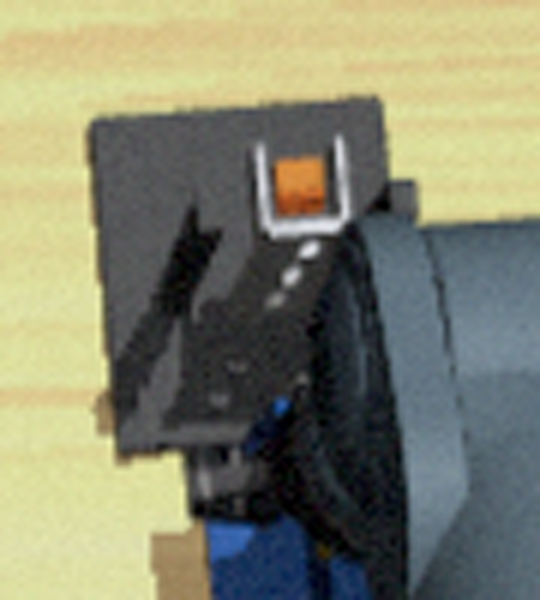

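Run:
```python
from h import *
t=np.load("top0.npz"); s=np.load("side0.npz")
for (u,v),z in zip([(267,265),(237,311),(210,350)],(.149,.094,.039)):
    p=onplane(t,[345+u/10-.45,135+v/10-.45],z)[0]; print("top",p,loc(p)[:2]*1e3-[33,0])
for (u,v),z in zip([(197,175),(196,317),(196,445)],(.149,.094,.039)):
    p=onplane(s,[305+u/10-.45,140+v/10-.45],z)[0]; print("side",p,loc(p)[:2]*1e3-[33,0])
```

```text
top [ 0.63806844 -0.15129833  0.149     ] [ 3.30634149 -1.02558557]
top [ 0.63757537 -0.15119076  0.094     ] [ 2.82172754 -0.88472975]
top [ 0.63774986 -0.15112679  0.039     ] [ 3.00016119 -0.83277423]
side [ 0.64296888 -0.15790806  0.149     ] [ 7.74587044 -7.95331356]
side [ 0.64171369 -0.15622934  0.094     ] [ 6.60776172 -6.19310745]
side [ 0.64295086 -0.15893883  0.039     ] [ 7.65778692 -8.98047065]
```

```bash
cat > push.py <<'E'
from h import *; from station import *
def settle(hx,hy,dz,vel=.05,n=2):
    corr=np.zeros(3)
    for i in range(n):
        servo_line(tcp(hx,hy,dz)+corr,ori(YAW),vel=vel); sleep(.1)
        e=loc(sense()["tcp_pos"])-[hx,hy,dz]; e=UX*e[0]+UY*e[1]+[0,0,e[2]]
        corr-=e
    return corr
def avgf(n=4):
    f=0
    for i in range(n): f=f+fl(sense()["contact_force"])/n; sleep(.01)
    return f
def advance(x0,x1,hy,dz,corr,f0,lim=6,step=.001,log=True):
    x=x0
    while x<x1:
        x+=step
        servo_line(tcp(x,hy,dz)+corr,ori(YAW),vel=.03)
        s=sense(); f=fl(s["contact_force"])-f0
        if log: print(round(x*1e3,1),(loc(s["tcp_pos"])*1e3).round(2),f.round(1))
        if np.abs(f).max()>lim: return x,f
    return x,f
E
python3 - <<'E'
from push import *
c=settle(-.032,-.0009,0,vel=.1); f0=avgf()
s=sense();print(s["time_s"],loc(s["tcp_pos"])*1e3,f0,c)
np.save("f0.npy",f0);np.save("c.npy",c)
print(advance(-.032,-.016,-.0009,0,c,f0)); print(sense()["time_s"])
E
```

```text
10.4333 [-31.33444228  -1.03678116   0.4171406 ] [-0.09148348 -0.13889701 -2.49333377] [ 2.14839925e-04  1.19390902e-04 -5.88416467e-05]
-31.0 [-30.81  -0.76  -0.09] [-0.3  0.5 -0. ]
-30.0 [-2.964e+01 -7.600e-01 -2.000e-02] [ 0.3  0.4 -0. ]
-29.0 [-28.68  -0.79  -0.04] [ 1.  -0.2 -0.4]
-28.0 [-27.69  -0.76  -0.04] [ 0.9 -0.1  0.4]
-27.0 [-26.74  -0.79  -0.07] [-0.1 -0.5 -0.3]
-26.0 [-25.7   -0.77  -0.05] [ 0.1 -0.5 -0.4]
-25.0 [-24.71  -0.78  -0.07] [-0.4  0.6  0.2]
-24.0 [-23.69  -0.75  -0.04] [ 0.3  0.3 -0.3]
-23.0 [-22.69  -0.75  -0.04] [ 1.  -0.8  0.7]
-22.0 [-21.69  -0.76  -0.04] [-0.4 -0.6 -0.4]
-21.0 [-20.71  -0.79  -0.05] [-0.2  0.4 -0.1]
-20.0 [-19.69  -0.78  -0.04] [0.9 0.7 0.5]
-19.0 [-18.69  -0.76  -0.05] [0.5 0.4 0.9]
-18.0 [-17.7   -0.76  -0.04] [-0.8 -0.1 -0.3]
-17.0 [-16.7   -0.76  -0.04] [0.2 0.3 0. ]
-16.0 [-15.68  -0.78  -0.03] [0.4 0.4 0.5]
(-0.015999999999999986, array([0.44278758, 0.41220783, 0.47109624]))
14.4333
```

Run:
```python
from push import *
f0=np.load("f0.npy");c=np.load("c.npy")
print(advance(-.016,.006,-.0009,0,c,f0,lim=5)); print(sense()["time_s"])
s=sense();print(fl(s["contact_force"])-f0,s["torque"])
k=read_camera("side"); crop(k,280,380,130,250,6,"pics/i1s.png")
k=read_camera("top"); crop(k,320,410,120,220,6,"pics/i1t.png")
```

```text
-15.0 [-14.7   -0.76  -0.05] [0.3 0.9 0.6]
-14.0 [-1.368e+01 -7.700e-01 -1.000e-02] [ 0.4  0.  -0.4]
-13.0 [-12.68  -0.76  -0.03] [ 1.3 -0.1  0.2]
-12.0 [-11.7   -0.77  -0.05] [0.4 0.7 0.4]
-11.0 [-10.71  -0.77  -0.06] [1.7 0.2 0.3]
-10.0 [-9.67 -0.77 -0.02] [ 0.5 -0.3 -0.5]
-9.0 [-8.7  -0.8  -0.03] [ 0.4 -0.1 -0.6]
-8.0 [-7.69 -0.75 -0.03] [ 0.3 -0.1  0.2]
-7.0 [-6.7  -0.76 -0.06] [-0.5  1.2  0.3]
-6.0 [-5.71 -0.76 -0.04] [0.  1.2 1.7]
-5.0 [-4.69 -0.75 -0.04] [-0.7 -0.   0.8]
-4.0 [-3.69 -0.75 -0.03] [0.8 0.  0.2]
-3.0 [-2.7  -0.78 -0.05] [0.3 0.9 0.3]
-2.0 [-1.71 -0.77 -0.06] [0.5 0.  0.1]
-1.0 [-0.69 -0.76 -0.04] [1.4 0.6 0.1]
0.0 [ 0.1  -0.85 -0.15] [-0.1  0.2  1. ]
1.0 [ 0.13 -0.84 -0.45] [-3.2 -0.6  2.4]
2.0 [ 0.17 -0.84 -0.76] [-5.8 -0.2  2.4]
(0.002000000000000007, array([-5.8086083 , -0.16880165,  2.37320154]))
18.9333
[-5.8086083  -0.16880165  2.37320154] [0.01813487 1.13890822 0.10226644]
```

View pics/i1s.png

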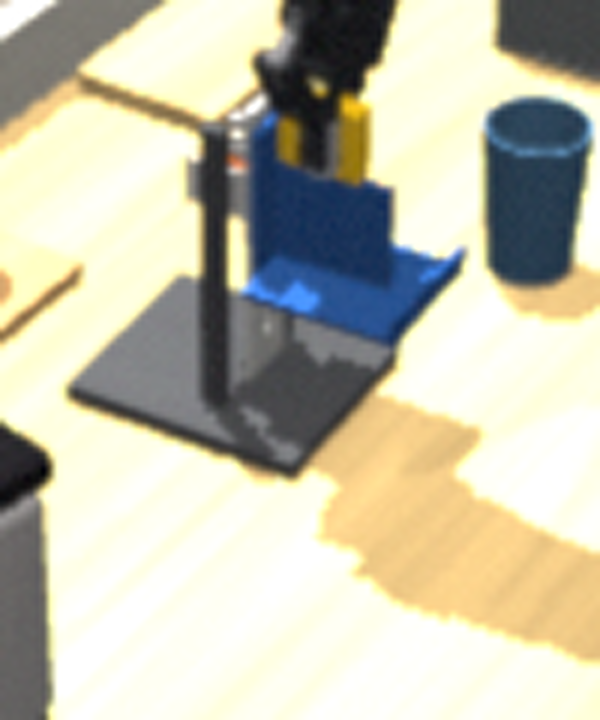

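View pics/i1t.png

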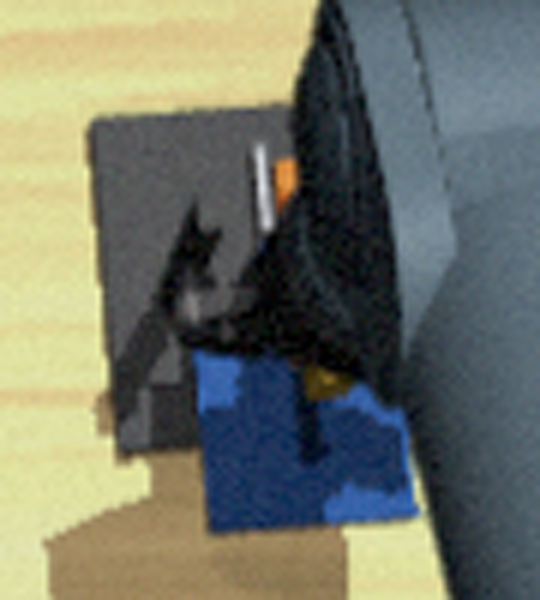

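Run:
```python
from push import *
f0=np.load("f0.npy");c=np.load("c.npy")
x=.0003
servo_line(tcp(x,-.0009,0)+c,ori(YAW),vel=.03); sleep(.15)
s=sense();print((loc(s["tcp_pos"])*1e3).round(2),(fl(s["contact_force"])-f0).round(1),s["torque"].round(2))
dz=0
while dz>-.012:
    dz-=.001
    servo_line(tcp(x,-.0009,dz)+c,ori(YAW),vel=.03)
    s=sense(); f=fl(s["contact_force"])-f0
    print(round(dz*1e3,1),(loc(s["tcp_pos"])*1e3).round(2),f.round(1),s["torque"].round(2))
    if np.abs(f).max()>9: break
print(s["time_s"],np.degrees(R.from_rotvec(s["orientation"]).as_matrix()[2]).round(2))
```

```text
[ 0.14 -0.86 -0.34] [-2.6  0.  -0.4] [-0.    0.59  0.05]
-1.0 [ 0.16 -0.83 -1.19] [-4.2  0.6  1.1] [-0.01  0.79  0.05]
-2.0 [ 0.18 -0.8  -2.19] [-5.2 -0.   0.6] [-0.03  0.93  0.05]
-3.0 [ 0.2  -0.8  -3.18] [-4.9  0.2  0.5] [-0.03  1.09  0.04]
-4.0 [ 0.18 -0.78 -4.19] [-4.8  0.2  1.3] [-0.    1.02  0.1 ]
-5.0 [ 0.18 -0.81 -4.97] [-5.5  0.5  1.8] [-0.08  1.11  0.07]
-6.0 [ 0.17 -0.82 -5.57] [-6.2  0.9  3.9] [-0.03  1.29  0.03]
-7.0 [ 0.18 -0.88 -6.38] [-6.8  0.7  5. ] [-0.07  1.35  0.04]
-8.0 [ 0.18 -0.92 -7.28] [-7.2  0.2  5.4] [-0.03  1.29  0.07]
-9.0 [ 0.16 -0.97 -8.2 ] [-6.8 -0.   5.9] [-0.05  1.37  0.01]
-10.0 [ 0.16 -1.01 -9.14] [-7.8  0.4  4.9] [-0.04  1.38  0.07]
-11.0 [  0.16  -1.04 -10.11] [-7.2 -0.1  6.2] [-0.01  1.35  0.11]
-12.0 [  0.18  -1.09 -11.03] [-8.1  0.2  6. ] [-0.08  1.42  0.02]
22.4333 [-5.73e+01  5.00e-02  6.00e-02]
```

Run:
```python
from push import *
f0=np.load("f0.npy");c=np.load("c.npy")
def go(x,dz):
    servo_line(tcp(x,-.0009,dz)+c,ori(YAW),vel=.03); s=sense(); f=fl(s["contact_force"])-f0
    print(round(x*1e3,1),round(dz*1e3,1),(loc(s["tcp_pos"])*1e3).round(2),f.round(1),s["torque"].round(2)); return f,loc(s["tcp_pos"])
x=.0003;dz=-.012
for i in range(4):
    x-=.0007; f,_=go(x,dz)
    if f[0]>-3.5: break
while dz>-.028:
    dz-=.001; f,p=go(x,dz)
    if f[0]<-6: x-=.0006
    if f[2]>20 : break
print(sense()["time_s"])
```

```text
-0.4 -12.0 [  0.13  -1.07 -11.05] [-5.7 -0.3  4.7] [-0.05  1.1  -0.05]
-1.1 -12.0 [ -0.08  -1.03 -11.19] [-4.6 -0.1  5.4] [-0.09  0.83  0.01]
-1.8 -12.0 [ -0.78  -1.01 -11.32] [-4.  -0.4  6.5] [-0.07  0.68 -0.04]
-2.5 -12.0 [ -1.58  -1.   -11.42] [-3.5 -0.7  7.2] [-0.22  0.57 -0.07]
-2.5 -13.0 [ -0.92  -0.98 -11.74] [-4.3 -0.  10.2] [-0.14  0.5  -0.03]
-2.5 -14.0 [ -0.55  -1.05 -12.08] [-4.9 -0.4 11.2] [-0.17  0.49 -0.04]
-2.5 -15.0 [ -0.53  -1.02 -12.33] [-5.8 -0.3 14. ] [-0.14  0.83  0.01]
-2.5 -16.0 [ -0.5   -1.05 -12.53] [-8.2  0.2 17.3] [-0.07  1.09  0.03]
-3.1 -17.0 [ -2.83  -0.6  -17.8 ] [-1.4  0.   1. ] [-0.1   0.16  0.05]
-3.1 -18.0 [ -2.68  -0.29 -18.98] [-0.2 -0.1 -1. ] [-0.03  0.03  0.04]
-3.1 -19.0 [ -2.73  -0.61 -19.33] [0.3 1.1 0.5] [0.05 0.   0.05]
-3.1 -20.0 [ -2.76  -0.77 -20.08] [ 1.3  0.2 -0.6] [ 0.   -0.06 -0.  ]
-3.1 -21.0 [ -2.74  -0.81 -20.92] [0.2 0.2 0.4] [ 0.02 -0.07  0.01]
-3.1 -22.0 [ -2.18  -0.95 -21.08] [-1.3  0.6  5.5] [0.02 0.02 0.02]
-3.1 -23.0 [ -2.13  -0.99 -21.23] [-3.3  0.8  9.7] [0.03 0.39 0.07]
-3.1 -24.0 [ -1.99  -0.99 -21.27] [-4.3  0.6 13.8] [0.03 0.71 0.  ]
-3.1 -25.0 [ -1.86  -1.   -21.37] [-7.   0.9 17.7] [0.09 0.93 0.03]
-3.7 -26.0 [ -1.84  -0.99 -21.5 ] [-7.3  1.3 19.2] [0.1  0.94 0.05]
-4.3 -27.0 [ -1.86  -1.01 -21.66] [-7.1  2.  22.3] [0.12 1.06 0.05]
27.1833
```

Run:
```python
from push import *
f0=np.load("f0.npy");c=np.load("c.npy")
def go(x,dz):
    servo_line(tcp(x,-.0009,dz)+c,ori(YAW),vel=.03); sleep(.1);s=sense(); f=fl(s["contact_force"])-f0
    print(round(x*1e3,1),round(dz*1e3,1),(loc(s["tcp_pos"])*1e3).round(2),f.round(1),s["torque"].round(2)); return f,loc(s["tcp_pos"])
go(-.003,-.024);go(-.0015,-.0225); go(-.0005,-.022)
k=read_camera("side"); crop(k,290,370,125,215,7,"pics/j1s.png")
k=read_camera("top"); crop(k,340,410,120,190,8,"pics/j1t.png")
```

```text
-3.0 -24.0 [ -1.02  -0.94 -21.38] [-2.2  0.1 13.7] [0.02 0.27 0.07]
-1.5 -22.5 [ -0.36  -0.94 -21.23] [-2.2  0.4  9.2] [0.04 0.22 0.05]
-0.5 -22.0 [  0.    -0.96 -21.11] [-2.3 -0.3 10.2] [0.05 0.39 0.02]
```

View pics/j1s.png

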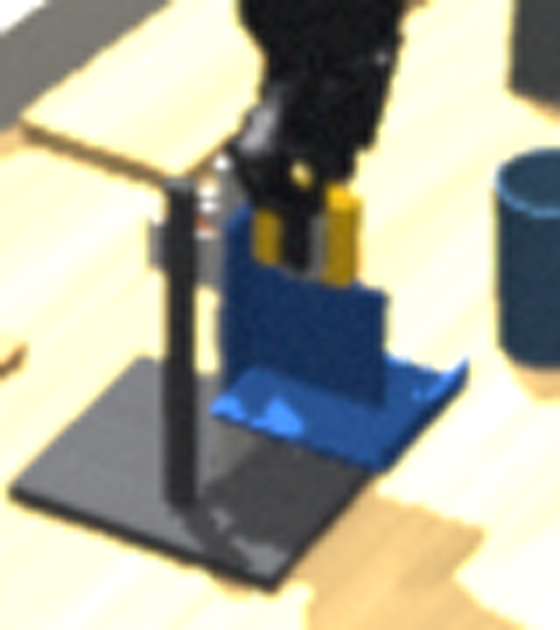

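View pics/j1t.png

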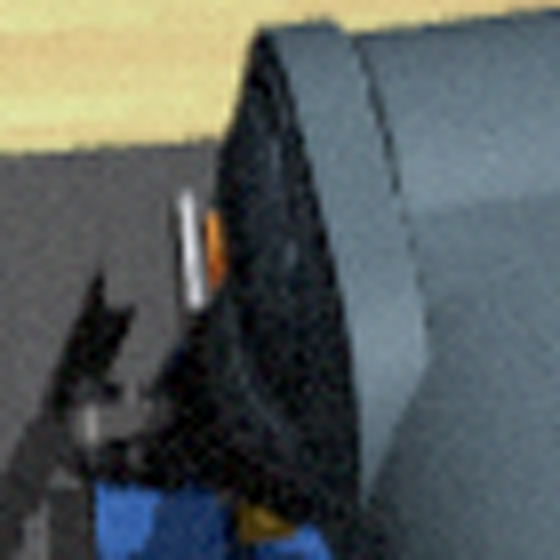

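Run:
```python
from push import *
f0=np.load("f0.npy");c=np.load("c.npy")
def go(x,dz):
    servo_line(tcp(x,-.0009,dz)+c,ori(YAW),vel=.03); sleep(.1);s=sense(); f=fl(s["contact_force"])-f0
    print(round(x*1e3,1),round(dz*1e3,1),(loc(s["tcp_pos"])*1e3).round(2),f.round(1),s["torque"].round(2)); return f,loc(s["tcp_pos"])
for dz in (-.021,-.020,-.019,-.018):
    f,p=go(-.0005,dz)
    if f[2]<-5: break
for dz in(-.021,-.023): go(-.0005,dz)
print(sense()["time_s"])
```

```text
-0.5 -21.0 [ -0.15  -0.93 -21.04] [-1.3 -0.3  6. ] [-0.01  0.02  0.  ]
-0.5 -20.0 [ -0.82  -0.59 -20.84] [-0.5  0.1  0.8] [ 0.02 -0.02 -0.02]
-0.5 -19.0 [ -0.77  -0.72 -19.59] [-0.3 -0.6 -1.5] [-0.01 -0.01 -0.1 ]
-0.5 -18.0 [ -1.57  -0.78 -18.81] [-1.2 -0.3 -2. ] [0.02 0.64 0.07]
-0.5 -21.0 [  0.12  -0.93 -20.81] [-1.2  0.4 -0. ] [-0.03  0.21 -0.01]
-0.5 -23.0 [  0.15  -0.96 -21.05] [-4.   0.5  8.1] [0.06 0.89 0.1 ]
30.4417
```

Run:
```python
from push import *
f0=np.load("f0.npy");c=np.load("c.npy")
def go(x,dz):
    servo_line(tcp(x,-.0009,dz)+c,ori(YAW),vel=.03); sleep(.15);s=sense(); f=fl(s["contact_force"])-f0
    print(round(x*1e3,1),round(dz*1e3,1),(loc(s["tcp_pos"])*1e3).round(2),f.round(1),s["torque"].round(2)); return f,loc(s["tcp_pos"])
go(-.001,-.0245); go(-.001,-.026); go(-.0005,-.0215)
set_gripper(.045); s=sense(); print(s["width"],fl(s["contact_force"]).round(2),s["time_s"])
p=s["tcp_pos"]
servo_line([p[0],p[1],p[2]+.16],vel=.1)
servo_line([.45,.0,.36],vel=.3); s=sense(); print(s["time_s"],fl(s["contact_force"]).round(2))
k=read_camera("side"); np.savez("s9.npz",**k); crop(k,290,370,125,215,7,"pics/k1s.png")
k=read_camera("top"); np.savez("t9.npz",**k);crop(k,340,410,120,190,8,"pics/k1t.png"); cv2.imwrite("pics/k2t.png",k["image"][:,:,::-1])
```

```text
-1.0 -24.5 [  0.15  -0.92 -21.15] [-5.4  1.2 13. ] [-0.03  1.26  0.07]
-1.0 -26.0 [  0.17  -0.94 -21.26] [-9.5  1.3 17.7] [0.14 1.82 0.18]
-0.5 -21.5 [  0.11  -0.92 -21.02] [-3.2  0.2  7. ] [-0.04  0.69  0.07]
0.044822978646629937 [0.48 0.12 1.08] 32.0917
34.7333 [ 0.94  0.23 -0.42]
```

View pics/k1s.png

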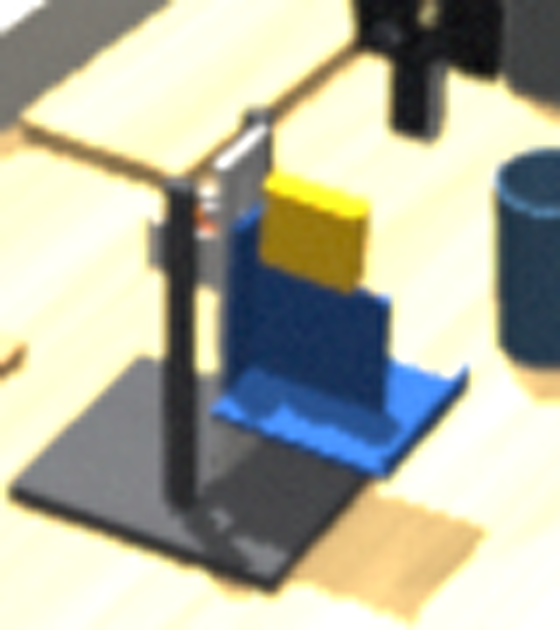

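View pics/k1t.png

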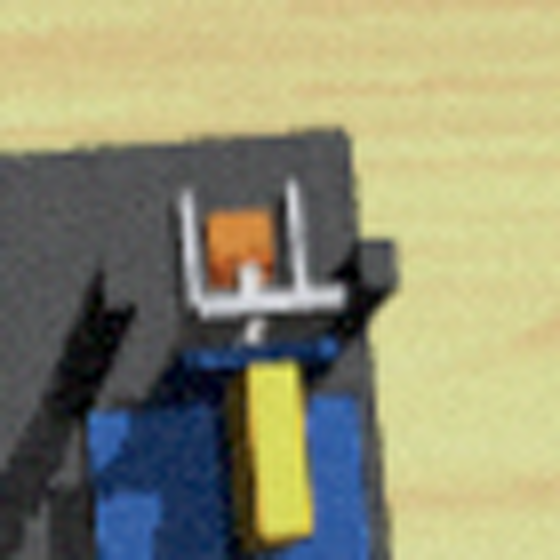

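View pics/k2t.png

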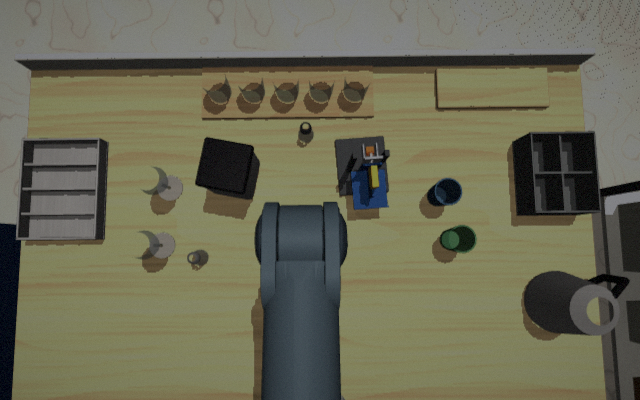

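Run:
```python
from h import *
a=np.load("top0.npz"); b=np.load("t9.npz")
A=a["image"].astype(int);B=b["image"].astype(int)
for c in (367,369,372): print("col",c,[int(x[0]-x[2]) for x in A[143:159,c]],[int(x[0]-x[2]) for x in B[143:159,c]])
P=pts(b); m=(B[...,0]>1.8*B[...,2])&(B[...,0]>90); m[:163]=0;m[192:]=0;m[:,:360]=0;m[:,390:]=0
print(m.sum(),np.median(P[m],0), np.percentile(P[m][:,2],[25,75]))
s=np.load("s9.npz");Ps=pts(s);I=s["image"].astype(int)
m=(I[...,0]>1.8*I[...,2])&(I[...,0]>100); m[:148]=0;m[168:]=0;m[:,:326]=0;m[:,344:]=0
q=Ps[m];print(m.sum(),q[:,2].max(),np.percentile(q[:,2],[50,90]))
m=(I[...,2]>1.5*I[...,0])&(I[...,2]>150); m[:175]=0;m[195:]=0
q=Ps[m];A_=np.c_[q[:,:2]-q[:,:2].mean(0),np.ones(len(q))];print("ledge plane",np.linalg.lstsq(A_,q[:,2],rcond=None)[0],len(q))
# predicted yellow-top center pixels for seated / 10mm high
for dz in(0,.003,.01): 
    g=S+UX*-.033+UY*-.0009; g=g+[0,0,.185+dz]; print(dz,proj(b,g),proj(s,g))
```

```text
col 367 [1, -2, -1, 36, 84, 86, 84, 86, 88, 87, 75, 61, 49, 6, -2, -2] [1, -1, 0, 41, 88, 91, 90, 89, 91, 92, 75, 68, 51, 5, -5, -6]
col 369 [0, -2, -3, 38, 85, 86, 85, 88, 82, 76, 72, 69, 48, -3, -3, -4] [-2, 0, -2, 38, 94, 93, 91, 89, 88, 73, 48, 34, 33, 1, -4, -4]
col 372 [-1, 0, 10, 50, 86, 87, 86, 82, 82, 83, 60, 63, 35, -2, -3, -3] [-1, -2, 5, 51, 88, 91, 90, 85, 85, 79, 34, 33, 23, -2, -4, -4]
139 [ 0.59737882 -0.15224659  0.18280281] [0.1817321  0.18417448]
88 1.0440809336437398 [0.18171367 0.18621959]
ledge plane [-0.67331023  0.4320148   0.0860652 ] 90
0 [[374.83041259 173.8704185 ]] [[334.38237281 152.07636041]]
0.003 [[375.01881512 173.64552923]] [[334.40187074 151.27834979]]
0.01 [[375.46290571 173.11543441]] [[334.44754009 149.40919664]]
```

Run:
```python
from station import *
s=sense();print(s["time_s"],s["contact_force"]);hand_in()
```

```text
34.8333 [ 0.2006369  -0.37371233 -0.37719438]
the job is handed in; nothing more can be done
```

The bracket is hanging in the top two slots, the catch is out over it, and I handed the job in at 34.8 s. `hand_in()` gives no verdict, so the checks below are my own.

**What I did**
- I located the slots from the top camera, about 5–6 mm to the right of the stand's middle, and gripped the bracket by its yellow grip.
- The claws went in on the first try with light 1 mm pushes, with no sideways search needed. The back plate met the strip at the expected depth.
- I pressed down in small steps. The catch gave way at about 17 N. The bracket then stopped 21 mm below entry height, as planned. The highest downward reading was about 22 N, against the 40 N limit.
- I then opened the gripper and moved the arm clear.

**Last checks**
- **Catch:** its edges in the top camera are where they were at the start, to about 0.2 pixel (roughly 0.5 mm), so it is out.
- **Height:** the top of the grip reads 183 mm from the top camera. The side camera's range readings put it at about 186 mm. Fully home should read 185 mm; stuck on the catch would be about 195 mm.
- **Bystanders:** the shakers, glasses and tumblers look unmoved in the final top picture, judged by eye.
- **Robot:** it was touching nothing at hand-in.

**Not conclusive**
- A gentle upward tug moved the gripper about 2 mm with only 2 N of resistance, so it did not prove the lock. I pressed the bracket down again before releasing and relied on the camera checks.
- A levelness fit on the ledge gave an unusable result because the mask picked up the wrong pixels. Level was only judged by eye.

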